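# Hold the cheese cutter's bow up at 30 degrees

### The arm

A 6-joint arm with a two-finger parallel gripper is mounted at the origin on a cart in front of the work surface, level with it; the furniture and walls round the work are solid. World frame = base frame: x ahead of the robot, y to its left, z up, the work surface at z = 0. Lengths are in m, angles in rad, forces in N, time in s.
With the tool pointing down it reaches from about 0.25 to 0.8 m from the base axis. Payload 3.9 kg.
Tool frame: the origin (TCP) lies on the mounting face of the last link; the fingertips stand 173 mm ahead of it and the grasp point (between the pads) lies 155 mm ahead of it (manip.grip_point_offset is the distance from the TCP to the grasp point, in m); z points along the fingers, y is the line along which they close (so a half turn about z gives the same grasp; the last joint's range is limited). The gripper opens to 85 mm and grips with 20 to 120 N. Pads are 22 mm wide; open, the fingers measure 114 mm over their backs; the gripper's body (76 mm by 85 mm) begins 54 mm behind the grasp point. The pads swing forward as they close: fully open they stand 13 mm farther back than shut.
Start: joints at [-1.26, 0.26, -0.138, 1.173, 0, 1.571], TCP at [0.161, -0.5, 0.405] pointing down, gripper open.
Joint ranges: [-2.78, 2.78], [-0.83, 1.72], [-1.28, 1.37], [-1.9, 2.12], [-1.57, 1.48], [-3.14, 3.14]. Speed limits (rad/s): [2.57, 2.57, 3.14, 3.14, 3.14, 3.14].

### API

Orientations are given as a rotation vector (axis times angle).
In Python, from workcell import manip, get_image, finder, status gives the robot as it stands. Calls block until the motion is done:
- manip.goto(position, orientation): joint-space move of the TCP to a pose.
- manip.line_to(position, max_speed=0.15, orientation=None, stop_force=None): straight line of the TCP; orientation=None keeps the orientation; max_speed is the mean speed in m/s. With stop_force (N) it stops when the force on the tool has changed by that much, and returns True; else False.
- manip.move_j(angles): joint-space move.
- manip.gripper_to(opening): finger opening in m; the grip force is fixed at half the most; returns when the fingers have stopped.
- manip.dwell(seconds).
- manip.solve_ik(position, orientation): joint angles nearest the present ones, or None.
- get_image(name): name is "side" or "top" or "wrist"; returns a dict with "pixels" (384x512x3 uint8, red, green, blue), "fov_y" (degrees; the focal length in pixels is half the picture's height over the tangent of half this angle, whatever the lens; pixels are square), "cx", "cy" (the principal point, pixels), "rvec" (rotation vector, rad) and "tvec" (3), from world to camera coordinates, as OpenCV has them. Camera axes: x right, y down, z forward; pixel columns grow to the right and rows downward; lengths in m; the calibration is good to about 2 mm. A picture is of the moment at which its call begins. There is no depth.
A pose or a line that the arm cannot do raises manip.Unreachable and nothing moves.
- manip.hand_in(): hands the job in; it is judged then, once.
Trained networks look in the newest picture that a camera, given by its name, has taken for a name from the list of things; names that differ only in an ending like _2 or _b are one class to them, and where a whole thing is asked for, a point or a joint stands for the part that bears it (a point fixed in the world has none). Each returns a list of dicts, best first, with "p" (0 to 1); they miss things now and then, are a little off and sometimes report something else, mostly with a low value. They report only what shows in the picture. A call takes as long as a camera call. They do not tell look-alikes from the thing itself.
- finder.look_for(query, camera): "bbox" ([centre column, centre row, width, height] in pixels, round what is visible of it).
- finder.silhouettes(query, camera): "mask" (384x512 bool, what is visible of it) and "bbox" ([centre column, centre row, width, height] in pixels, round what is visible of it).
- finder.landmark_of(query, camera): "xy" ([column, row] in pixels: a listed point, or the origin of a listed thing).
Readings, each from a call of its own:
- status.get_time(): time.
- status.get_qpos(): joint angles.
- status.get_qvel(): joint speeds.
- status.get_joint_efforts(): joint torques, N m.
- status.get_position(): TCP position.
- status.get_tool_rot(): TCP orientation.
- status.get_wrist_force(): force on the tool from outside, world axes, zero at the start.
- status.get_torque(): the same for the moment, N m.
- status.get_width(): finger opening in m.
- status.get_grip_force(): force on a finger pad.
Only numpy, scipy, OpenCV 4.12 (cv2) and the standard library are available. Lean on these libraries where they do the work, as an engineer would, in place of code of your own. Each camera call takes 0.05 s, during which the arm holds its last target. There are 200 camera calls.

### The job

A colleague wants to push the block of cheese under the wire of the cheese cutter. The small jar that stands close against the bow's handle is in the way: first move it away so that it stands upright on the worktop, at least 15 cm (centre to centre) from where the handle rests, and let go of it. Then lift the bow by its handle until it stands 30 degrees above its closed position and finish while still holding it there, because it falls shut when let go; leave the cheese, the pot, the tape roll and the carton where they are.

Things in the scene. Friction and masses are not known exactly. Their poses are not given: they have to be found in the camera images.
- bow_handle (a point): grip point on the wooden handle of the cutter's wire bow: a round bar up to 26 mm thick, 117 mm long, overhanging the slab toward the robot. On its centre line, 44 mm from the free end, 55 mm up when shut; moves with the bow. x along the handle to the hinge, y left, z up when shut: z leans from vertical by the bow's angle (0 shut, at most 1.26 rad; 30 degrees = 0.524). About 2.3 N lifts the bow.
- handle_rest (a point): fixed point: where bow_handle lies when the bow is shut; x toward the hinge, y left, z up. The bow's hinge axis lies 394 mm along +x at 56 mm above the worktop, parallel to y; its front upright stands 80 mm along +x, up to 148 mm high. The white cutter slab's front edge lies 94 mm along +x; its top is 30 mm above the worktop; it reaches 140 mm right and 70 mm left of the handle's line. The cutter is fixed.
- jar_center (a point): centre (half-way up) of the small closed jar with a screw lid, 62 mm across, 86 mm tall, about 0.36 kg, upright on the worktop 5 to 12 mm to the left of the handle; z up. It can be grasped across its diameter with one finger before and one behind it, in line with the handle.
- jar: the same jar; origin at the centre of its underside
- cheese_block: cut block of cheese 104x75x51 mm lying on the cutter slab to the right of the bow; origin at the centre of its underside. Leave alone.
- pot: small tapering tub 72 mm across, 71 mm tall, on the worktop to the left; origin at the centre of its underside. Leave alone.
- tape_roll: roll of tape 73 mm across, 19 mm tall, lying flat on the worktop at the far left; origin at the centre of its underside. Leave alone.
- carton: small carton 57x63x70 mm on the worktop to the right of the cutter; origin at the centre of its underside. Leave alone. (Fixed and not listed: tongs lying at x 0.55 to 0.63 m, y 0.07 to 0.41 m; a spray bottle at about x 0.51, y 0.46; a film dispenser behind the tongs.)
Things that resemble listed ones, but are neither listed nor needed, are in the scene too. Leave any pink look-alike of the jar alone.

How it is judged:
On the way:
1. the jar stands upright on the worktop, let go, its centre at least 15 cm from the handle's resting place, the bow still shut (horizontal distance between jar_center and handle_rest above 0.15 m and height (world z) of jar_center between 0.035 and 0.052 m and angle between jar_center's own z axis and vertical below 0.15 rad and linear speed of jar below 0.03 m/s and contact force between the fingers and jar below 0.1 N and angle between bow_handle's own z axis and vertical below 0.1 rad), for 0.2 s.
At the end, for the whole second after the job is handed in: The fingers hold the bow's handle, the bow at 30 degrees within 5 degrees either way (0.436 to 0.611 rad), carried by nothing else; the jar stands upright (within 0.15 rad) and still on the worktop, let go, its centre more than 15 cm from the handle's resting place (angle between bow_handle's own z axis and vertical between 0.436 and 0.611 rad and contact force between the fingers and bow_handle_bar above 0.5 N and contact force between each of bow_handle_bar, the fingers and jar below 0.1 N and contact force between bow_handle_bar and cheese_block below 0.1 N and contact force between bow_handle_bar and pot below 0.1 N and contact force between bow_handle_bar and tape_roll below 0.1 N and contact force between bow_handle_bar and carton below 0.1 N and horizontal distance between jar_center and handle_rest above 0.15 m and height (world z) of jar_center between 0.035 and 0.052 m and angle between jar_center's own z axis and vertical below 0.15 rad and linear speed of jar below 0.03 m/s); the arm keeps its last pose, push and grip.
It fails at once if the jar is knocked over (angle between jar_center's own z axis and vertical above 0.7 rad).
It fails at once if the cheese block is moved by more than 2 cm (distance of cheese_block from where it was at the start of the episode above 0.02 m).
It fails at once if the pot is moved by more than 2 cm (distance of pot from where it was at the start of the episode above 0.02 m).
It fails at once if the tape roll is moved by more than 2 cm (distance of tape_roll from where it was at the start of the episode above 0.02 m).
It fails at once if the carton is moved by more than 2 cm (distance of carton from where it was at the start of the episode above 0.02 m).
It also fails if it takes over 54 s, if anything falls off the work surface, if the arm or the gripper's body presses on something with over 40 N, if the wrist force passes 120 N, or if a joint passes its speed limit or range.

## Working session

There is one attempt and no reset: what is moved stays moved. The work goes in short steps, each a Python script; the robot and the scene stay as the last script left them, time stands still between calls to the robot, and variables do not carry over. Pictures are saved under pics/ and viewed, at most 10 in all, crops included, and the job is handed in when it is done.

```bash
mkdir -p pics; cat > h.py <<'E'
import numpy as np, cv2
from workcell import manip, get_image, finder, status
def cam(n):
    im=get_image(n); f=192/np.tan(np.radians(im["fov_y"])/2)
    K=np.array([[f,0,im["cx"]],[0,f,im["cy"]],[0,0,1]]); R=cv2.Rodrigues(np.array(im["rvec"],float))[0]; t=np.array(im["tvec"],float)
    return im["pixels"],K,R,t
def ray(c,xy):
    _,K,R,t=c; d=R.T@np.linalg.solve(K,[xy[0],xy[1],1]); return -R.T@t,d
def atz(c,xy,z):
    o,d=ray(c,xy); return o+d*(z-o[2])/d[2]
def proj(c,p):
    _,K,R,t=c; q=K@(R@np.array(p)+t); return q[:2]/q[2]
def tri(c1,x1,c2,x2):
    A=[];b=[]
    for c,x in((c1,x1),(c2,x2)):
        o,d=ray(c,x); d/=np.linalg.norm(d); P=np.eye(3)-np.outer(d,d); A.append(P); b.append(P@o)
    return np.linalg.lstsq(np.vstack(A),np.hstack(b),rcond=None)[0]
def save(n,a): cv2.imwrite("pics/"+n,cv2.cvtColor(a,cv2.COLOR_RGB2BGR))
E
python3 - <<'E'
from h import *
np.set_printoptions(precision=3,suppress=True)
a=cam("top");b=cam("side")
for q,z in(("jar_center",.043),("bow_handle",.055),("pot",0),("carton",0),("cheese_block",.03),("tape_roll",0)):
    for n,c in(("top",a),("side",b)):
        for r in finder.landmark_of(q,n): print(q,n,round(r["p"],2),np.array(r["xy"]),atz(c,r["xy"],z))
save("ab.png",cv2.resize(np.vstack([a[0],b[0]]),(450,600*1)) if 0 else np.hstack([cv2.resize(a[0],(400,300)),cv2.resize(b[0],(400,300))]))
save("top.png",a[0]);save("side.png",b[0])
print(status.get_time())
E
```

```text
jar_center top 0.74 [343.6 236.8] [ 0.413 -0.347  0.043]
jar_center top 0.72 [250.7 221.5] [ 0.465 -0.023  0.043]
jar_center side 0.9 [253.  248.8] [ 0.411 -0.343  0.043]
jar_center side 0.57 [227.1 198.3] [ 0.464 -0.033  0.043]
bow_handle top 0.68 [265.6 218.8] [ 0.475 -0.075  0.055]
bow_handle side 0.58 [233.5 199.5] [ 0.476 -0.067  0.055]
pot top 0.7 [179.4 221.8] [0.463 0.238 0.   ]
carton top 0.98 [381.4 214. ] [ 0.492 -0.494  0.   ]
carton side 0.58 [293.1 274. ] [ 0.491 -0.483  0.   ]
cheese_block top 0.78 [296.8 139.4] [ 0.759 -0.187  0.03 ]
cheese_block top 0.51 [138.1 234. ] [0.42  0.377 0.03 ]
cheese_block top 0.45 [179.9 220.9] [0.467 0.229 0.03 ]
cheese_block side 0.97 [302.5 198.1] [ 0.738 -0.175  0.03 ]
tape_roll top 0.71 [134.8 235.6] [0.413 0.4   0.   ]
tape_roll top 0.35 [250.3 224.1] [ 0.455 -0.02   0.   ]
0.7
```

View pics/top.png

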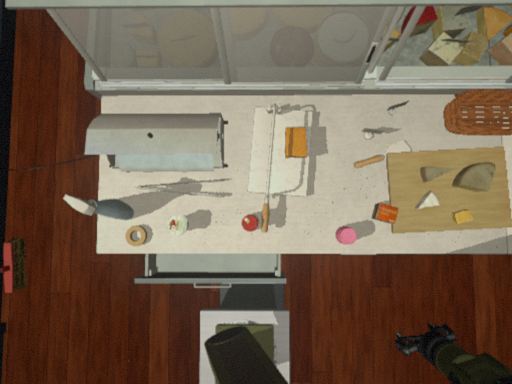

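View pics/side.png

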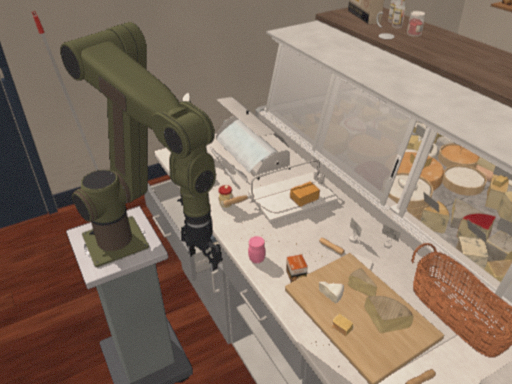

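The top picture shows a red-lidded jar at (250,222), just left of the wooden handle at about (266,218), and a pink jar at (345,235) away from it. The red-lidded jar fits "close against the handle, to its left"; the pink one is the look-alike. I'll confirm this in a crop and check the arc for reachability.

```bash
cat >> h.py <<'E'
from scipy.spatial.transform import Rotation as Ro
def ori(y,z):
    y=np.array(y,float);z=np.array(z,float);z/=np.linalg.norm(z);y-=z*(y@z);y/=np.linalg.norm(y)
    return Ro.from_matrix(np.c_[np.cross(y,z),y,z]).as_rotvec()
G=manip.grip_point_offset
def tcp(g,z): 
    z=np.array(z,float); return np.array(g)-G*z/np.linalg.norm(z)
D=np.array([0,0,-1.])
E
python3 - <<'E'
from h import *
np.set_printoptions(precision=3,suppress=True)
t=cv2.imread("pics/top.png");s=cv2.imread("pics/side.png")
cv2.imwrite("pics/crop.png",np.hstack([cv2.resize(t[95:255,220:360],(400,457)),cv2.resize(s[150:287,200:320],(400,457))]))
print(status.get_tool_rot(),status.get_qpos())
u=np.array([1,-.05,0]);u/=np.linalg.norm(u);l=np.array([-u[1],u[0],0])
hr=np.array([.475,-.072,.055])
for sg in(1,-1):
  print("jar",manip.solve_ik(tcp([.462,-.028,.055],D),ori(sg*u,D)),manip.solve_ik(tcp([.45,.11,.055],D),ori(sg*u,D)))
  for f in(0,.5,1):
    for a in(0,.26,.524):
      g=hr+u*.394*(1-np.cos(a))+np.array([0,0,.394*np.sin(a)])
      z=-(np.array([0,0,1])*np.cos(f*a)+u*np.sin(f*a))
      print(sg,f,a,manip.solve_ik(tcp(g,z),ori(sg*l,z)))
E
```

```text
[ 3.104  0.486 -0.   ] [-1.26   0.26  -0.138  1.173 -0.     1.571]
jar [-0.061  0.335 -0.606  0.63  -0.     1.56 ] [ 0.24   0.336 -0.605  0.63  -0.     1.86 ]
1 0 0 [-0.15   0.36  -0.565  0.646  0.    -0.1  ]
1 0 0.26 [-0.148  0.268 -0.385  0.918  0.    -0.098]
1 0 0.524 [-0.14   0.273 -0.114  1.183  0.    -0.091]
1 0.5 0 [-0.15   0.36  -0.565  0.646  0.    -0.1  ]
1 0.5 0.26 [-0.141  0.358 -0.26   1.082 -0.012 -0.09 ]
1 0.5 0.524 [-0.129  0.47   0.15   1.513 -0.02  -0.076]
1 1 0 [-0.15   0.36  -0.565  0.646  0.    -0.1  ]
1 1 0.26 [-0.134  0.451 -0.138  1.241 -0.022 -0.082]
1 1 0.524 [-0.121  0.678  0.414  1.83  -0.035 -0.061]
jar [-0.061  0.335 -0.606  0.63  -0.    -1.581] [ 0.24   0.336 -0.605  0.63  -0.    -1.281]
-1 0 0 [-0.15   0.36  -0.565  0.646  0.     3.041]
-1 0 0.26 [-0.148  0.268 -0.385  0.918  0.     3.044]
-1 0 0.524 [-0.14   0.273 -0.114  1.183  0.     3.051]
-1 0.5 0 [-0.15   0.36  -0.565  0.646  0.     3.041]
-1 0.5 0.26 [-0.141  0.358 -0.26   1.082 -0.012  3.052]
-1 0.5 0.524 [-0.129  0.47   0.15   1.513 -0.02   3.065]
-1 1 0 [-0.15   0.36  -0.565  0.646  0.     3.041]
-1 1 0.26 [-0.134  0.451 -0.138  1.241 -0.022  3.06 ]
-1 1 0.524 [-0.121  0.678  0.414  1.83  -0.035  3.08 ]
```

View pics/crop.png

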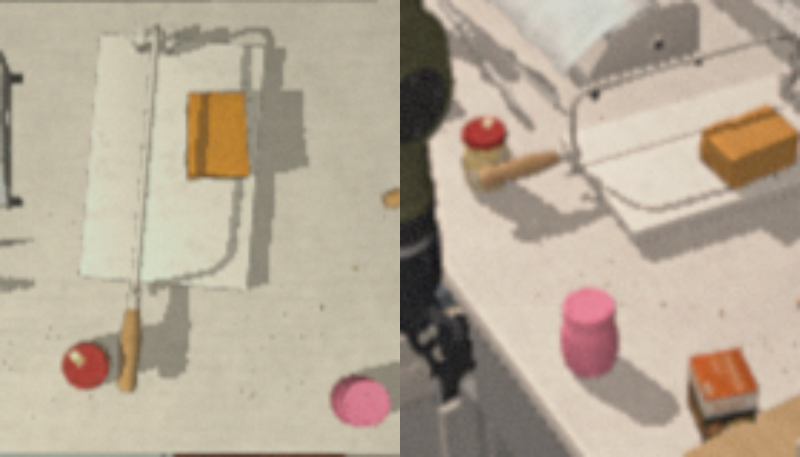

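The crop confirms it: the red-lidded glass jar stands just left of the wooden handle, and the pink one stands alone. I'll move above it and look with the wrist camera.

```bash
python3 - <<'E'
from h import *
np.set_printoptions(precision=3,suppress=True)
u=[1,-.06,0]
manip.goto([.455,-.03,.40],ori(u,D))
c=cam("wrist");save("w1.png",c[0]); np.savez("w1.npz",K=c[1],R=c[2],t=c[3])
print(-c[2].T@c[3], status.get_position(), status.get_time())
for q,z in(("jar_center",.043),("jar",0),("bow_handle",.055)):
    for r in finder.landmark_of(q,"wrist"): print(q,round(r["p"],2),np.array(r["xy"]),atz(c,r["xy"],z))
for q in("jar","bow_handle"):
    for r in finder.silhouettes(q,"wrist")[:2]:
        m=r["mask"]; ys,xs=np.nonzero(m); print(q,round(r["p"],2),r["bbox"],m.sum())
        if q=="bow_handle":
            P=np.array([atz(c,(x,y),.055) for x,y in zip(xs,ys)]); m0=P.mean(0); v=np.linalg.svd(P-m0,full_matrices=False)[2][0]; s=(P-m0)@v
            print(m0,v,m0+v*s.min(),m0+v*s.max())
E
```

```text
[0.459 0.038 0.368] [ 0.455 -0.031  0.4  ] 2.75
jar 0.74 [261.7 150.5] [ 0.462 -0.025  0.   ]
bow_handle 0.69 [278.1 206.9] [ 0.475 -0.074  0.055]
jar 0.82 [263.6, 157.4, 65.4, 70.9] 3718
bow_handle 0.93 [372.9, 225.5, 278.3, 62.4] 4736
[ 0.55  -0.096  0.055] [ 0.955 -0.296  0.   ] [ 0.434 -0.06   0.055] [ 0.717 -0.147  0.055]
```

View pics/w1.png

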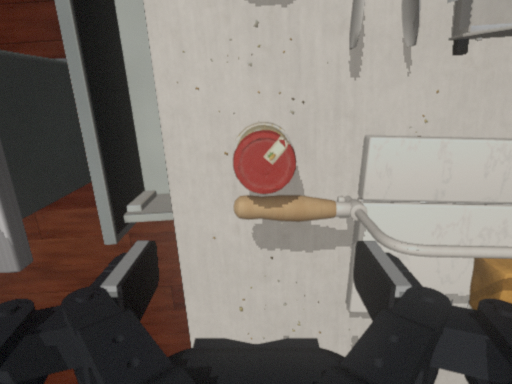

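The wrist view shows the red lid centred at about (264,161) and the handle from its free end (235,208) to its ferrule (337,208).

```bash
python3 - <<'E'
from h import *
np.set_printoptions(precision=4,suppress=True)
d=np.load("w1.npz");c=(0,d["K"],d["R"],d["t"])
im=cv2.imread("pics/w1.png");hsv=cv2.cvtColor(im,cv2.COLOR_BGR2HSV)
m=((hsv[...,0]>8)&(hsv[...,0]<22)&(hsv[...,1]>90)&(hsv[...,2]>70)).astype(np.uint8);m[:190]=0;m[225:]=0;m[:,:225]=0;m[:,345:]=0
ys,xs=np.nonzero(m);P=np.array([atz(c,(x,y),.055) for x,y in zip(xs,ys)]);m0=P.mean(0);v=np.linalg.svd(P-m0,full_matrices=False)[2][0];v*=np.sign(v[0]);s=(P-m0)@v
e=m0+v*s.min();print("handle",len(xs),m0,v,e,"len",np.ptp(s),"grip",e+.044*v)
r=((hsv[...,0]<8)|(hsv[...,0]>172))&(hsv[...,1]>140)&(hsv[...,2]>60);r[:120]=0;r[200:]=0;r[:,:225]=0;r[:,305:]=0
ys,xs=np.nonzero(r);x=((xs.min()+xs.max())/2,(ys.min()+ys.max())/2);j=atz(c,x,.086);print("jar",x,j,"diam px",np.ptp(xs),np.ptp(ys),"gap",abs(np.cross(v,j-m0)[2])-.031-.013)
E
```

```text
handle 1931 [ 0.4838 -0.0749  0.055 ] [ 0.996  -0.0891 -0.    ] [ 0.4326 -0.0704  0.055 ] len 0.10004409843072665 grip [ 0.4765 -0.0743  0.055 ]
jar (np.float64(264.0), np.float64(161.5)) [ 0.4628 -0.02    0.086 ] diam px 60 61 gap 0.008813332658621787
```

```bash
python3 - <<'E'
from h import *
np.set_printoptions(precision=3,suppress=True)
o=ori([.996,-.089,0],D)
manip.gripper_to(.085)
manip.goto([.463,-.019,.16+G],o)
print(manip.line_to([.463,-.019,.05+G],.12,stop_force=12))
manip.gripper_to(.03); print("w",status.get_width(),status.get_grip_force())
manip.line_to([.463,-.019,.10+G],.12)
manip.line_to([.45,.11,.10+G],.15)
print("w",status.get_width())
print(manip.line_to([.45,.11,.0505+G],.08,stop_force=8),status.get_position()[2]-G)
manip.gripper_to(.085)
manip.line_to([.45,.11,.20+G],.15)
manip.goto([.455,-.03,.40],ori([.996,-.089,0],D))
c=cam("wrist");save("w2.png",c[0]); np.savez("w2.npz",K=c[1],R=c[2],t=c[3])
for r in finder.landmark_of("jar","wrist"): print(round(r["p"],2),np.array(r["xy"]),atz(c,r["xy"],0))
for r in finder.landmark_of("bow_handle","wrist"): print(round(r["p"],2),np.array(r["xy"]),atz(c,r["xy"],.055))
cam("top")
for r in finder.landmark_of("jar","top"): print(round(r["p"],2),np.array(r["xy"]))
print(status.get_time())
E
```

```text
False
w 0.05721282715311633 61.97120815515518
w 0.05736279461822693
True 0.05154747555036743
0.79 [236.   25.4] [0.446 0.106 0.   ]
0.95 [277.8 206.9] [ 0.473 -0.073  0.055]
0.84 [338.9 234.8]
0.6 [215.2 226.6]
9.7333
```

View pics/w2.png

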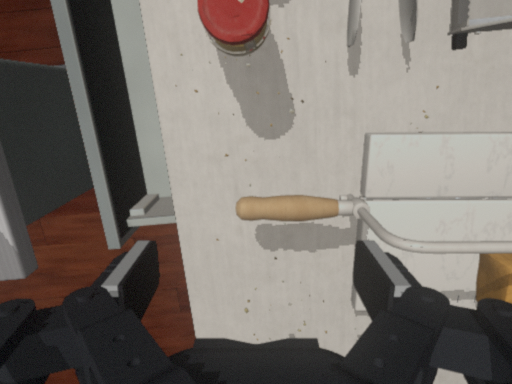

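The jar stands upright at about (0.447, 0.107), let go, and the bow is still shut; the handle lies clear at (236–340, 208). Next I'll grasp the handle and lift it along its arc.

```bash
python3 - <<'E'
from h import *
np.set_printoptions(precision=3,suppress=True)
u=np.array([.996,-.089,0]);u/=np.linalg.norm(u);l=np.array([-u[1],u[0],0])
hr=np.array([.475,-.0743,.055])
def pose(a):
    g=hr+u*.394*(1-np.cos(a))+np.array([0,0,.394*np.sin(a)]); z=-(np.array([0,0,1])*np.cos(a)+u*np.sin(a))
    return tcp(g,z),ori(l,z)
p,o=pose(0)
manip.goto(p+[0,0,.1],o)
print(manip.line_to(p,.1,stop_force=12))
manip.gripper_to(.0); print("w",status.get_width(),status.get_grip_force(),np.array(status.get_wrist_force()))
for a in np.radians([3,7.5,12,16.5,21,25.5,30]):
    p,o=pose(a); manip.line_to(p,.1,orientation=o); print(round(a,2),np.array(status.get_wrist_force()),status.get_width())
manip.dwell(.3)
print(np.array(status.get_wrist_force()),status.get_grip_force(),status.get_time())
c=cam("side");save("s3.png",cv2.resize(c[0][110:300,130:350],(660,570)))
for r in finder.landmark_of("bow_handle","side"): print(r["p"],r["xy"],"expect",proj(c,p+0.155*Ro.from_rotvec(o).as_matrix()[:,2]))
E
```

```text
False
w 0.023800360327244557 58.727296353899874 [-0.171  2.771  5.565]
0.05 [ 0.598  2.89  -2.737] 0.024322599435764647
0.13 [ 0.568  5.314 -2.003] 0.023897287935180096
0.21 [ 0.859  5.169 -1.595] 0.0237622856118006
0.29 [-0.721  5.644 -1.154] 0.02383999754215151
0.37 [-1.121  6.22  -2.228] 0.02401559800539094
0.45 [-2.274  5.513 -0.787] 0.023602290011024384
0.52 [-2.879  6.524  0.425] 0.023874589770791408
[-1.699  7.024 -0.623] 58.894102419144474 16.525
0.73 [240.4, 157.7] expect [244.656 156.032]
```

View pics/s3.png

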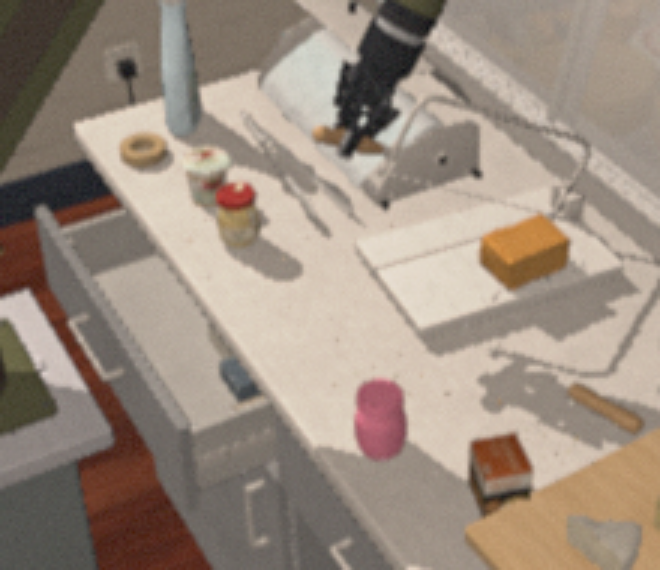

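The side view shows the bow raised with the handle in the fingers at about (340,140) in the crop. The jar stands upright at (237,215), clear of the pot, and nothing else has moved.

```bash
python3 -c "
from h import *
print(status.get_position(),status.get_grip_force(),manip.hand_in())"
```

```text
the job is handed in; nothing more can be done
[ 0.60411727 -0.08522532  0.38515893] 58.893340167123824 None
```

I handed the job in with the jar upright about 18 cm from the handle's resting place and the gripper holding the bow at about 30°; both figures come from my own position estimates, and no verdict was returned.

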